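# Swing out the bracket and set the seal tray on it

### The job

Swing the hinged bracket with the red knob out from under the acrylic box's upper tier until it clicks fully home, pointing straight out like the fixed bracket beside it. Then pick up the dark wood seal tray without tipping it, set it down gently (not dropped) and squarely across the two brackets, centred on them, behind the knob and the lip, and let go. Leave everything else where it stands.

Things in the scene. Friction and masses are not known exactly. Their poses are not given: they have to be found in the camera images.
- stand: Fixed two-tier clear acrylic stacking box, 170 deep (x) x 400 wide (y) x 250 high. Origin on the table under the middle of the upper tier's front edge; x to its back, y left seen from the robot, z up. Upper tier: x 0 to 170, underside 220 above the table. Lower tier: x 15 to 165, 50 high. Behind the folded bracket a pine crossbar at x 80 to 100, top at 72.
- brace (a joint): Swing-out pine bracket (24 wide, 12 thick, top at 80) on a vertical hinge at stand x 25, y -10. 0: folded, pointing to stand -y. Grows as the tip swings to the front (clockwise from above); 1.571: fully out, pointing to stand -x. An over-centre spring resists up to 1.2 (up to 5 N at the knob) and pulls it back if let go there; past about 1.25 it pulls the bracket home and holds it.
- brace_hinge (a point): On the bracket's vertical hinge axis, at the height of the bracket's top (80 above the table). The steel over-centre spring runs just above it, to 100 above the table, all behind the tray's place.
- brace_knob (a point): Grip point, 103 above the table, on the bracket's red upright round knob, 170 from the hinge axis; knob 20 in diameter, from 80 to 122 above the table. Folded, it stands 5 to 25 behind the upper tier's front edge, with 98 free from its top up to the tier: reach in tilted from the front.
- tray_seat (a point): Where the middle of the tray's underside belongs: midway between the two brackets on their top surface (80 above the table), 75 in front of the upper tier's front edge. Axes as the stand's. The fixed pine bracket, 24 wide, lies 60 to its +y and reaches 75 to its -x, with a 12 high lip on its last 10 mm.
- tray: Loose dark wood seal tray, 90 (x) x 180 (y) x 35 high, 0.35 kg, with two jade-green seals (66 x 34, top 32) bedded in it at y = +-55. Origin at the centre of its underside. Upright pale fin handle across its middle: 60 long (x), 14 thick (y), top 80 above the underside. On the brackets its y runs along the stand's y, either way round.
- padcase: Red ceramic seal pad case with shut flip-top lid, 87 x 122 x 39, bystander. Origin at centre of underside.
- grindstone: Black grinding stone, 130 x 90 x 28, bystander. Origin at centre of underside.
- cube: Glass paperweight cube, 60, on the upper tier, bystander. Origin at centre of underside.
- mug: White mug, 76 across, 85 high, bystander. Origin at centre of underside.
- jar: White jar with black cap, 64 across, 85 high, on the upper tier, bystander. Origin at centre of underside.

How it is judged:
By the outcome, as a careful person would: the job done as asked, in the order asked, and still so for the second after the job is handed in, with the robot touching nothing.
It also fails if it takes over 61 s, if anything falls off the work surface, if the arm or the gripper's body presses on something with over 40 N, if the wrist force passes 120 N, or if a joint passes its speed limit or range.

### The arm

A 6-joint arm with a two-finger parallel gripper is mounted at the origin on the work surface. World frame = base frame: x ahead of the robot, y to its left, z up, the work surface at z = 0. Lengths are in m, angles in rad, forces in N, time in s.
With the tool pointing down it reaches from about 0.25 to 0.8 m from the base axis. Payload 8.5 kg.
Tool frame: the origin (TCP) lies midway between the tips of the shut fingers; the grasp point (between the pads) lies 19 mm behind it; z points along the fingers, y is the line along which they close (so a half turn about z gives the same grasp; the last joint's range is limited). The gripper opens to 85 mm and grips with 20 to 120 N. Pads are 22 mm wide; open, the fingers measure 114 mm over their backs; the gripper's body (76 mm by 85 mm) begins 54 mm behind the grasp point. The pads swing forward as they close: fully open they stand 13 mm farther back than shut.
Start: joints at [1.301, 0.238, -0.013, 1.319, 0, 1.571], TCP at [0.14, 0.506, 0.231] pointing down, gripper open.
Joint ranges: [-2.66, 2.66], [-1.03, 1.9], [-1.14, 1.46], [-1.82, 2.27], [-1.45, 1.34], [-3.14, 3.14]. Speed limits (rad/s): [2.22, 2.22, 2.79, 3.14, 3.14, 3.14].

### API

Orientations are given as [roll, pitch, yaw] about the fixed x, y, z axes, in that order (R = Rz(yaw) Ry(pitch) Rx(roll)).
In Python, from station import * gives the robot as it stands. Calls block until the motion is done:
- move_ptp(position, orientation): joint-space move of the TCP to a pose.
- move_linear(position, rot=None, velocity=0.15, contact_N=None): straight line of the TCP; rot=None keeps the orientation; velocity is the mean speed in m/s. With contact_N (N) it stops when the force on the tool has changed by that much, and returns True; else False.
- set_joints(angles): joint-space move.
- set_gripper(opening): finger opening in m; the grip force is fixed at half the most; returns when the fingers have stopped.
- sleep(seconds).
- solve_ik(position, orientation): joint angles nearest the present ones, or None.
- read_camera(name): name is "side" or "top"; returns a dict with "image" (480x640x3 uint8, blue, green, red), "z_map" (480x640 float32, m along the optical axis (not along the pixel's ray), 0 where there is no reading), "fov_y" (degrees; the focal length in pixels is half the picture's height over the tangent of half this angle, whatever the lens; pixels are square), "cx", "cy" (the principal point, pixels), "T" (4x4, takes a point from camera to world coordinates). Camera axes: x right, y down, z forward; pixel columns grow to the right and rows downward; lengths in m; the calibration is good to about 2 mm. A picture is of the moment at which its call begins.
A pose or a line that the arm cannot do raises IKError and nothing moves.
- close_job(): hands the job in; it is judged then, once.
Readings, each from a call of its own:
- current_time(): time.
- current_joint_positions(): joint angles.
- current_joint_velocities(): joint speeds.
- current_joint_torque(): joint torques, N m.
- current_tcp_pos(): TCP position.
- current_orientation(): TCP orientation.
- current_wrist_force(): force on the tool from outside, world axes, zero at the start.
- current_torque(): the same for the moment, N m.
- current_gripper_width(): finger opening in m.
- current_gripper_force(): force on a finger pad.
Only numpy, scipy, OpenCV 4.12 (cv2) and the standard library are available. Lean on these libraries where they do the work, as an engineer would, in place of code of your own. Each camera call takes 0.05 s, during which the arm holds its last target. There are 200 camera calls.

## Working session

There is one attempt and no reset: what is moved stays moved. The work goes in short steps, each a Python script; the robot and the scene stay as the last script left them, time stands still between calls to the robot, and variables do not carry over. Pictures are saved under pics/ and viewed, at most 10 in all, crops included, and the job is handed in when it is done.

```bash
mkdir -p pics; ls
cat > h.py <<'E'
from station import *
import numpy as np, cv2
def snap(n, f):
    c=read_camera(n); cv2.imwrite(f"pics/{f}.png",c["image"]); np.savez(f"pics/{f}.npz",**{k:np.array(v) for k,v in c.items()}); return c
def pt(c,u,v,z=None):
    f=240/np.tan(np.radians(float(c["fov_y"]))/2)
    z=float(c["z_map"][int(v),int(u)]) if z is None else z
    return (c["T"]@[(u-c["cx"])*z/f,(v-c["cy"])*z/f,z,1])[:3]
E
python3 - <<'E'
from h import *
for n in ("side","top"):
    c=snap(n,n+"1"); print(n,c["fov_y"],c["cx"],c["cy"],np.round(c["T"],3))
print(current_time(),current_tcp_pos(),current_orientation())
E
```

```text
pics
side 52.213831289891445 319.08168157803766 231.90165955186598 [[ 0.885 -0.28   0.373  0.055]
 [-0.466 -0.501  0.729 -0.966]
 [-0.017 -0.819 -0.574  0.939]
 [ 0.     0.     0.     1.   ]]
top 45.94663498118602 324.59937855180306 241.64484577110443 [[ 1.000e-03 -9.790e-01  2.060e-01  2.590e-01]
 [-1.000e+00 -2.000e-03 -2.000e-03  1.000e-02]
 [ 3.000e-03 -2.060e-01 -9.790e-01  1.527e+00]
 [ 0.000e+00  0.000e+00  0.000e+00  1.000e+00]]
0.1 [0.13983458 0.5056526  0.23073294] [-3.14026744e+00  7.58110320e-06  2.87178840e+00]
```

View pics/top1.png

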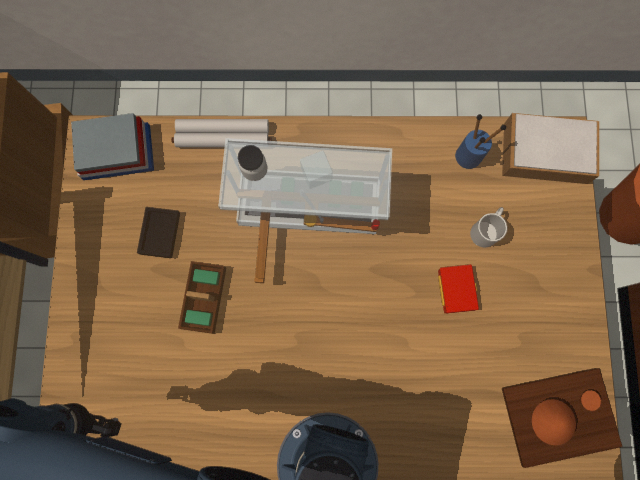

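View pics/side1.png

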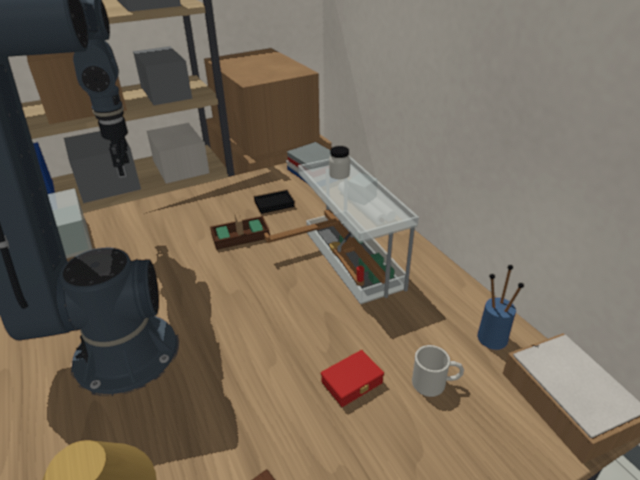

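The top view shows the stand's tier at about (219–391, 141–218), the fixed bracket ending at (260,282), the knob near (376,224) and the tray around (203,297). In the side view the knob is near (361,274). I'll enlarge both.

Run:
```python
import cv2
a=cv2.imread("pics/top1.png")[130:340,170:400]; cv2.imwrite("pics/c1.png",cv2.resize(a,None,fx=2.85,fy=2.85,interpolation=cv2.INTER_CUBIC))
a=cv2.imread("pics/side1.png")[140:310,200:425]; cv2.imwrite("pics/c2.png",cv2.resize(a,None,fx=3.5,fy=3.5,interpolation=cv2.INTER_CUBIC))
```

```text
(no output)
```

View pics/c1.png

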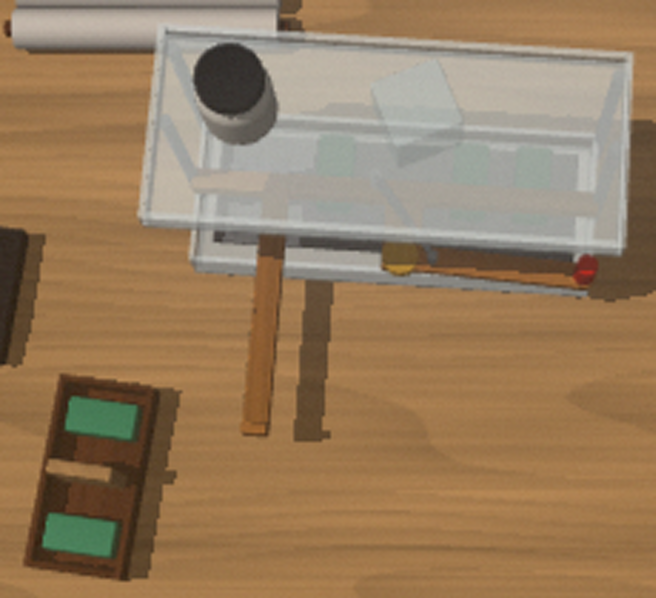

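View pics/c2.png

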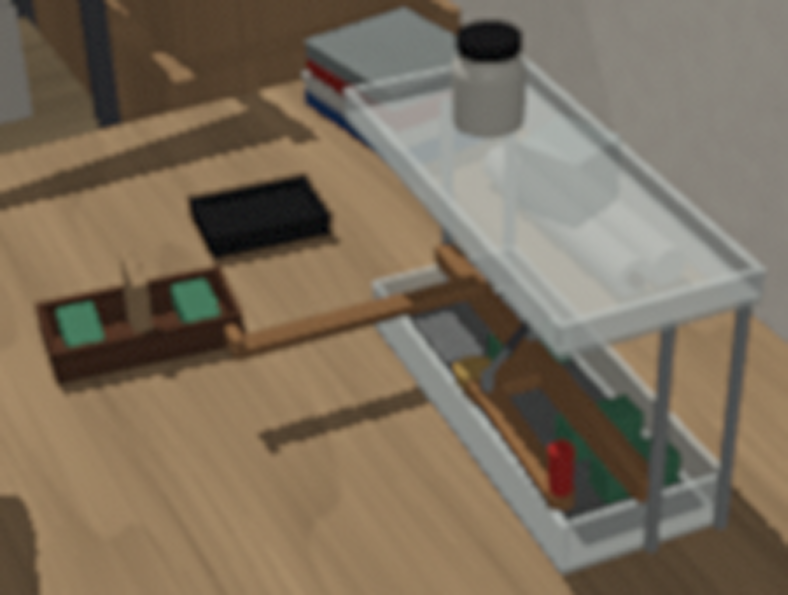

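The crops show these features:
- **Tier, top crop:** corners at (158,28), (633,55), (625,250) and (140,222).
- **Brackets, top crop:** knob at (586,262), fixed bracket tip at (256,430).
- **Tray, top crop:** corners at (62,376), (159,388), (130,579) and (25,566).
- **Side crop:** knob cap at (562,445), tier corner at (765,272).

I'll fit the stand to these and take the tray from depth.

```bash
cat > fit.py <<'E'
from h import *
from scipy.optimize import least_squares
t=dict(np.load("pics/top1.npz")); s=dict(np.load("pics/side1.npz"))
def proj(c,P):
    f=240/np.tan(np.radians(float(c["fov_y"]))/2); q=(np.linalg.inv(c["T"])@np.c_[P,np.ones(len(P))].T)[:3]
    return np.c_[q[0]/q[2]*f+c["cx"],q[1]/q[2]*f+c["cy"]]
def cloud(c):
    v,u=np.mgrid[:480,:640]; f=240/np.tan(np.radians(float(c["fov_y"]))/2); z=c["z_map"]
    p=np.stack([(u-c["cx"])*z/f,(v-c["cy"])*z/f,z,np.ones_like(z)],-1); return (p@c["T"].T)[...,:3]
top=[((.17,.2,.25),(158,28)),((.17,-.2,.25),(633,55)),((0,-.2,.25),(626,243)),((0,.2,.25),(144,216)),((.025,-.18,.122),(586,262)),((-.15,.122,.092),(243,425)),((-.15,.098,.092),(268,426))]
sid=[((0,-.2,.25),(563,325)),((.17,-.2,.25),(765,270)),((.025,-.18,.122),(562,445)),((0,.2,.25),(347,92))]
def W(P,q): 
    c,n=np.cos(q[2]),np.sin(q[2]); P=np.array(P); return np.c_[q[0]+c*P[:,0]-n*P[:,1],q[1]+n*P[:,0]+c*P[:,1],P[:,2]]
def res(q):
    a=proj(t,W([x[0] for x in top],q))-(np.array([x[1] for x in top])/2.85+[170,130])
    b=proj(s,W([x[0] for x in sid],q))-(np.array([x[1] for x in sid])/3.5+[200,140])
    return np.r_[a,b]
if __name__=="__main__":
    r=least_squares(lambda q:res(q).ravel(),[.55,0.05,0]); print(r.x,"\n",np.round(res(r.x),1))
    for c,n in((t,"t"),(s,"s")):
        P=cloud(c).reshape(-1,3); x,y,z=P.T
        k=(z>.03)&(z<.042)&(x>.25)&(x<.55)&(y>.18)&(y<.4); 
        R=cv2.minAreaRect(P[k,:2].astype(np.float32)*1000); print(n,"tray",k.sum(),R)
        Q=W(P*[1,1,0],[0,0,0]); 
        L=(P[:,:2]-r.x[:2])@np.array([[np.cos(r.x[2]),-np.sin(r.x[2])],[np.sin(r.x[2]),np.cos(r.x[2])]])
        k=(L[:,0]<-.005)&(L[:,0]>-.17)&(abs(L[:,1]-.11)<.04)&(z>.072)&(z<.1)
        if k.sum(): print("fixed bracket, stand frame",k.sum(),L[k].min(0),L[k].max(0),np.median(z[k]))
        k=(z>.1)&(z<.13)&(abs(L[:,0]-.025)<.03)&(abs(L[:,1]+.18)<.03)
        if k.sum(): print("knob",k.sum(),L[k].min(0),L[k].max(0),z[k].max())
        k=(z>.05)&(x>.25)&(x<.55)&(y>.2)&(y<.36)&(z<.1); 
        if k.sum(): print("fin",k.sum(),np.median(P[k],0),z[k].max())
E
python3 fit.py
```

```text
[ 0.59959672  0.0542864  -0.06683691] 
 [[ 0.8 -2.3]
 [ 1.  -0.9]
 [ 0.3  2. ]
 [-1.8  0.1]
 [ 1.1 -2.2]
 [-1.2  2. ]
 [-0.6  2.3]
 [-1.   0.6]
 [ 0.5 -0.2]
 [ 2.6 -0.3]
 [-0.8 -1.2]]
t tray 932 ((425.89544677734375, 331.58734130859375), (92.00022888183594, 180.70147705078125), 82.00753021240234)
fixed bracket, stand frame 524 [-0.15079972  0.09933199] [-0.00501263  0.12429563] 0.08031372177650076
knob 62 [ 0.00699521 -0.18614956] [ 0.02625169 -0.16710682] 0.1269200609779575
fin 151 [0.42390284 0.328201   0.07885306] 0.08771034048321447
s tray 481 ((426.4057312011719, 331.0606994628906), (103.93297576904297, 180.77027893066406), 82.80054473876953)
fixed bracket, stand frame 308 [-0.15011046  0.09552233] [-0.00553914  0.13045316] 0.07889604264081346
knob 74 [ 0.00852521 -0.19052588] [ 0.02858061 -0.16634792] 0.12409402349884113
fin 86 [0.42329644 0.31894426 0.07585903] 0.083931986808914
```

```bash
sed -i 's/(.025,-.18,.122)/(.015,-.18,.122)/g; s/(243,425)/(243,431)/; s/(268,426)/(267,432)/' fit.py
cat >> fit.py <<'E'
    P=cloud(t).reshape(-1,3); L=(P[:,:2]-r.x[:2])@np.array([[np.cos(r.x[2]),-np.sin(r.x[2])],[np.sin(r.x[2]),np.cos(r.x[2])]]); z=P[:,2]
    k=(z>.2)&(z<.27)&(abs(L[:,1])<.25)&(abs(L[:,0])<.25); print("tier",k.sum(),np.percentile(L[k],[0,1,50,99,100],axis=0) if k.sum() else "")
    for a in np.arange(-.17,-.02,.02):
        k=(z>.065)&(z<.09)&(abs(L[:,0])<.06)&(abs(L[:,1]-a)<.01); print(a,k.sum(),L[k,0].min() if k.sum() else "",L[k,0].max() if k.sum() else "")
E
python3 fit.py
```

```text
[ 0.5999698   0.05398308 -0.05754264] 
 [[ 0.2 -1.8]
 [ 0.4 -1.8]
 [ 0.4  1.1]
 [-1.7  0.7]
 [ 1.   0.8]
 [-0.6  0.2]
 [ 0.4  0.4]
 [-0.2  0.4]
 [ 0.9 -0.6]
 [-0.   0.6]
 [-1.2 -1.1]]
t tray 932 ((425.89544677734375, 331.58734130859375), (92.00022888183594, 180.70147705078125), 82.00753021240234)
fixed bracket, stand frame 523 [-0.15021267  0.10037457] [-0.00539266  0.12540417] 0.08030708929772157
knob 62 [ 0.00495114 -0.18601487] [ 0.02420749 -0.16697517] 0.1269200609779575
fin 151 [0.42390284 0.328201   0.07885306] 0.08771034048321447
s tray 481 ((426.4057312011719, 331.0606994628906), (103.93297576904297, 180.77027893066406), 82.80054473876953)
fixed bracket, stand frame 307 [-0.14959562  0.09648801] [-0.00504887  0.13116682] 0.07890364763778168
knob 74 [ 0.00643312 -0.19038479] [ 0.02652544 -0.16624375] 0.12409402349884113
fin 86 [0.42329644 0.31894426 0.07585903] 0.083931986808914
tier 10733 [[-0.00275676 -0.19808819]
 [-0.00082436 -0.19419388]
 [ 0.07516325 -0.00158926]
 [ 0.16829863  0.19891475]
 [ 0.17337868  0.20310295]]
-0.17 45 0.003274962735578785 0.027207550531490366
-0.15000000000000002 72 0.004685387515984561 0.029120962881732767
-0.13000000000000003 72 0.006455934780538562 0.03141919204980577
-0.11000000000000004 72 0.006229473573135318 0.03164562266283098
-0.09000000000000005 71 0.00709367065204449 0.03295150996746608
-0.07000000000000006 76 0.008809024301625926 0.034526052785034476
-0.05000000000000007 69 0.009165821969582627 0.03407825017565432
-0.030000000000000082 56 0.010246598032697866 0.03481340423536489
```

```bash
cat > ik.py <<'E'
from h import *
from fit import cloud,t,s
from scipy.spatial.transform import Rotation as Ro
import sys
P=cloud(t).reshape(-1,3); x,y,z=P.T
k=(z>.243)&(z<.256)&(x>.5)&(x<.85)&(y>-.2)&(y<.32); k&=np.abs(P[:,0]-.68)<.15
print("tier rect",k.sum(),cv2.minAreaRect(P[k,:2].astype(np.float32)*1000))
o,yw=np.array([.6,.054]),-.0575
for c in(t,s):
    P=cloud(c).reshape(-1,3); R=np.array([[np.cos(yw),-np.sin(yw)],[np.sin(yw),np.cos(yw)]]); L=(P[:,:2]-o)@R
    m=[]
    for a in np.arange(-.13,-.01,.02):
        k=(P[:,2]>.074)&(P[:,2]<.086)&(abs(L[:,0]-a)<.01)&(abs(L[:,1]-.11)<.03); m.append((a,(L[k,1].min()+L[k,1].max())/2))
    print(np.round(m,4).tolist(), np.polyfit(*np.array(m).T,1))
o=o+R@[0,.0025]
knob=lambda a:np.r_[o+R@(np.array([.025,-.01])+.17*np.array([-np.sin(a),-np.cos(a)])),.107]
print("knob",knob(.057))
for tilt in (40,45,50):
  for dy in (-.3,0,.3):
    for half in (0,1):
        r=Ro.from_euler("xyz",[np.pi,-np.radians(tilt),yw+dy])
        if half: r=r*Ro.from_euler("z",np.pi)
        e=r.as_euler("xyz"); out=[]
        for a in (.057,.8,1.571):
            for b in (0,.08):
                q=solve_ik(knob(a)+r.apply([0,0,.019-b]),e); out.append(None if q is None else np.round(q,2).tolist())
        print(tilt,dy,half,sum(v is None for v in out),out[0],out[4])
E
python3 ik.py
```

```text
tier rect 1589 ((685.2495727539062, 51.63690185546875), (400.9104919433594, 174.60693359375), 86.34539031982422)
[[-0.13, 0.113], [-0.11, 0.1126], [-0.09, 0.1131], [-0.07, 0.1125], [-0.05, 0.1123], [-0.03, 0.1127]] [-0.00417268  0.11235016]
[[-0.13, 0.1111], [-0.11, 0.1107], [-0.09, 0.1124], [-0.07, 0.1115], [-0.05, 0.1146], [-0.03, 0.1123]] [0.0245388  0.11405886]
knob [ 0.60510517 -0.12381116  0.107     ]
40 -0.3 0 0 [-0.14, 0.2, -0.8, -0.12, -0.14, -2.97] [0.4, 0.0, -1.01, 0.02, -0.46, -2.51]
40 -0.3 1 0 [-0.14, 0.2, -0.8, -0.12, -0.14, 0.17] [0.4, 0.0, -1.01, 0.02, -0.46, 0.63]
40 0 0 0 [-0.26, 0.2, -0.81, -0.12, 0.13, 2.98] [0.24, -0.05, -1.1, -0.16, -0.19, -2.91]
40 0 1 0 [-0.26, 0.2, -0.81, -0.12, 0.13, -0.16] [0.24, -0.05, -1.1, -0.16, -0.19, 0.23]
40 0.3 0 0 [-0.38, 0.23, -0.73, 0.01, 0.38, 2.64] [0.04, -0.05, -1.11, -0.17, 0.13, 2.98]
40 0.3 1 0 [-0.38, 0.23, -0.73, 0.01, 0.38, -0.5] [0.04, -0.05, -1.11, -0.17, 0.13, -0.16]
45 -0.3 0 0 [-0.13, 0.22, -0.9, -0.31, -0.16, -2.98] [0.45, 0.02, -1.08, -0.14, -0.53, -2.51]
45 -0.3 1 0 [-0.13, 0.22, -0.9, -0.31, -0.16, 0.16] [0.45, 0.02, -1.08, -0.14, -0.53, 0.63]
45 0 0 1 [-0.27, 0.22, -0.9, -0.32, 0.15, 2.99] None
45 0 1 1 [-0.27, 0.22, -0.9, -0.32, 0.15, -0.15] None
45 0.3 0 1 [-0.4, 0.24, -0.81, -0.16, 0.44, 2.65] None
45 0.3 1 1 [-0.4, 0.24, -0.81, -0.16, 0.44, -0.49] None
50 -0.3 0 3 [-0.12, 0.25, -0.99, -0.53, -0.18, -2.98] None
50 -0.3 1 3 [-0.12, 0.25, -0.99, -0.53, -0.18, 0.16] None
50 0 0 4 [-0.28, 0.25, -0.99, -0.53, 0.17, 3.0] None
50 0 1 4 [-0.28, 0.25, -0.99, -0.53, 0.17, -0.15] None
50 0.3 0 3 [-0.42, 0.27, -0.89, -0.34, 0.49, 2.67] None
50 0.3 1 3 [-0.42, 0.27, -0.89, -0.34, 0.49, -0.47] None
```

```bash
cat > brace.py <<'E'
from h import *
from scipy.spatial.transform import Rotation as Ro
yw=-.0585; R=np.array([[np.cos(yw),-np.sin(yw)],[np.sin(yw),np.cos(yw)]]); o=np.array([.6,.054])+R@[0,.0025]
knob=lambda a:np.r_[o+R@(np.array([.025,-.01])+.17*np.array([-np.sin(a),-np.cos(a)])),.107]
rot=lambda d:Ro.from_euler("xyz",[np.pi,-np.radians(d),yw])*Ro.from_euler("z",np.pi)
def pose(a,d,b=0): r=rot(d); return knob(a)+r.apply([0,0,.019-b]),r.as_euler("xyz")
E
python3 - <<'E'
from brace import *
p,e=pose(.057,45,.1)
move_ptp([.38,-.05,.32],e); set_gripper(.06)
move_linear(p,e,.2)
print(move_linear(pose(.057,45)[0],velocity=.08,contact_N=8),current_tcp_pos(),pose(.057,45)[0],current_wrist_force())
snap("side","s2"); c=snap("top","t2")
set_gripper(0); print(current_gripper_width(),current_gripper_force(),current_wrist_force(),current_time())
a=cv2.imread("pics/s2.png")[140:310,200:425]; cv2.imwrite("pics/c3.png",cv2.resize(a,None,fx=3.5,fy=3.5,interpolation=cv2.INTER_CUBIC))
E
```

```text
False [ 0.61824932 -0.12463188  0.09397715] [ 0.61833941 -0.12460168  0.09356497] [-0.11632104  0.55637307  0.00070458]
0.018537911950937715 58.42901051044464 [0.91017442 5.49188559 2.99395032] 5.9417
```

View pics/c3.png

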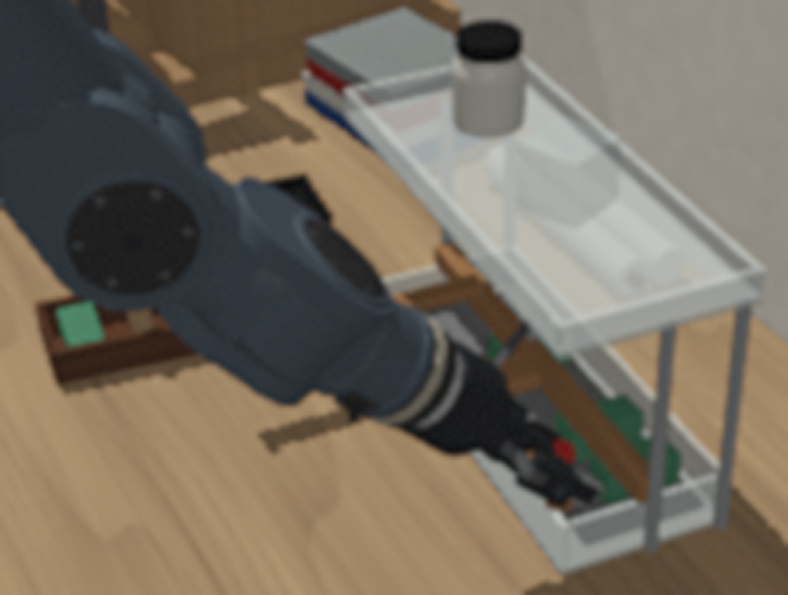

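The fingers hold the red knob at about (565,450) in the crop, clear of the tier, with a grip width of 18.5 mm. Next is the swing.

Run:
```python
from brace import *
A=np.linspace(.057,1.5,9)[1:]
for i,a in enumerate(A):
    p,e=pose(a,45-7*(i+1)/8); move_linear(p,e,.1); print(round(a,2),np.round(current_wrist_force(),1),round(current_gripper_width(),4))
set_gripper(.075); sleep(.3)
p,e=pose(1.5,38,.1); move_linear(p,e,.15)
move_linear(p+[-.02,0,.1],e,.25)
move_ptp([.25,.33,.32],[np.pi,0,yw])
c=snap("top","t3"); snap("side","s3"); print(current_time(),current_joint_positions())
a=cv2.imread("pics/t3.png")[130:340,170:400]; cv2.imwrite("pics/c4.png",cv2.resize(a,None,fx=2.85,fy=2.85,interpolation=cv2.INTER_CUBIC))
```

```text
0.24 [ 4.8  4.1 -2.5] 0.0186
0.42 [ 3.6 -2.2 -3.9] 0.0182
0.6 [ -2.6 -10.8   1.5] 0.0184
0.78 [-10.5 -18.5   6.4] 0.0181
0.96 [-27.5 -21.2  21.4] 0.018
1.14 [-34.9 -14.5  26.7] 0.0181
1.32 [-24.3  -3.6  17.8] 0.0182
1.5 [-20.3   2.9  11.8] 0.0181
14.05 [ 9.21888186e-01  2.92870537e-02 -3.79635886e-02  1.50333654e+00
 -9.15734493e-05 -2.16017770e+00]
```

View pics/c4.png

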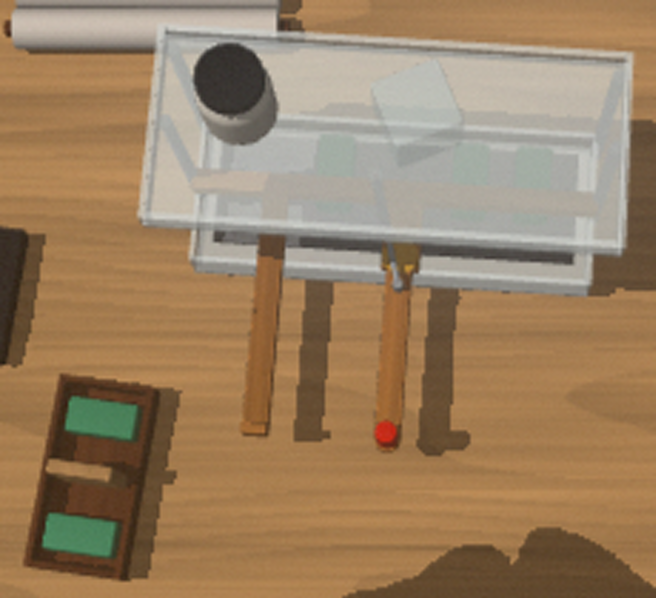

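The bracket is out: the knob is at crop (386,433), roughly parallel to the fixed bracket, whose tip is at (256,430). I'll measure both brackets by depth to check it is home and to locate the seat.

```bash
cat > meas.py <<'E'
from brace import *
from fit import cloud
def fitline(L,z,y0):
    m=[]
    for a in np.arange(-.125,-.02,.01):
        k=(z>.073)&(z<.087)&(abs(L[:,0]-a)<.005)&(abs(L[:,1]-y0)<.03)
        if k.sum()>6: m.append((a,(L[k,1].min()+L[k,1].max())/2))
    m=np.array(m); return np.polyfit(*m.T,1),np.round(m[:,1],4)
if __name__=="__main__":
  for n in("t3","s3"):
    c=dict(np.load(f"pics/{n}.npz")); P=cloud(c).reshape(-1,3); z=P[:,2]; L=(P[:,:2]-o)@R
    for y0 in(.11,-.01): print(n,y0,*fitline(L,z,y0))
    k=(z>.11)&(z<.13)&(L[:,0]<-.1)&(L[:,0]>-.18)&(abs(L[:,1]+.01)<.03); print("knob",k.sum(),L[k].min(0),L[k].max(0))
    k=(z>.07)&(z<.1)&(L[:,0]<-.1)&(L[:,0]>-.2)&(abs(L[:,1]-.11)<.02); print("fixed tip",L[k].min(0))
    k=(z>.03)&(z<.042)&(P[:,0]>.25)&(P[:,0]<.55)&(P[:,1]>.18)&(P[:,1]<.4); print("tray",cv2.minAreaRect(P[k,:2].astype(np.float32)*1000))
    k=(z>.05)&(z<.09)&(P[:,0]>.38)&(P[:,0]<.46)&(P[:,1]>.26)&(P[:,1]<.4); print("fin",k.sum(),cv2.minAreaRect(P[k,:2].astype(np.float32)*1000))
E
python3 meas.py
```

```text
t3 0.11 [-0.00196288  0.10984137] [0.11   0.1103 0.11   0.1102 0.11   0.1098 0.1101 0.1096 0.1099 0.1101
 0.11  ]
t3 -0.01 [-0.0038651  -0.01014458] [-0.0099 -0.0092 -0.0096 -0.0103 -0.0097 -0.0101 -0.0097 -0.0104 -0.0096
 -0.0101 -0.01  ]
knob 48 [-0.15496791 -0.01758172] [-0.13754417  0.00043361]
fixed tip [-0.15047783  0.09779131]
tray ((425.97406005859375, 332.0166931152344), (91.74815368652344, 180.59658813476562), 81.9911117553711)
fin 156 ((425.5486145019531, 332.82330322265625), (63.142539978027344, 14.240938186645508), 82.55365753173828)
s3 0.11 [0.01902906 0.11044066] [0.1065 0.108  0.1079 0.1086 0.1109 0.1097 0.112  0.1095 0.1069 0.1103
 0.109 ]
s3 -0.01 [-0.02271674 -0.01236666] [-0.0096 -0.0107 -0.0096 -0.0094 -0.0114 -0.0093 -0.0114 -0.0117 -0.009
 -0.0131 -0.0121]
knob 44 [-0.15397659 -0.02363063] [-0.13516797 -0.00147697]
fixed tip [-0.14931237  0.09419722]
tray ((427.13134765625, 332.82208251953125), (101.83380889892578, 180.05348205566406), 82.02928924560547)
fin 89 ((425.49224853515625, 327.7846984863281), (59.745765686035156, 14.00057315826416), 82.92206573486328)
```

Both brackets are parallel within 0.2° and 120 mm apart, so the bracket is home. Next I'll pick up the tray and hold it above the seat.

```bash
cat > tray.py <<'E'
from brace import *
seat=o+R@[-.075,.05]; ty=np.radians(-8.0)
E
python3 - <<'E'
from tray import *
via=o+R@[-.17,.16]; best=None
for pk in (ty-np.pi/2,ty+np.pi/2):
    for pl in (yw,yw+np.pi):
        a=solve_ik([.4259,.3320,.042],[np.pi,0,pk]); b=solve_ik([*seat,.122],[np.pi,0,pl])
        if a is None or b is None: continue
        print(np.round([pk,pl,a[5],b[5]],2)); m=max(abs(a[5]),abs(b[5]))+abs(a[5]-b[5])
        if best is None or m<best[0]: best=(m,pk,pl)
_,pk,pl=best; print(best); np.save("pl.npy",pl)
move_ptp([.4259,.332,.16],[np.pi,0,pk]); set_gripper(.06)
print(move_linear([.4259,.332,.042],velocity=.1,contact_N=8)); set_gripper(0)
print(current_gripper_width(),current_wrist_force(),current_tcp_pos())
move_linear([.4259,.332,.06],velocity=.04); move_linear([.4259,.332,.2],velocity=.12)
move_linear([*via,.2],[np.pi,0,pl],velocity=.07); move_linear([*seat,.19],velocity=.1)
print(current_gripper_width(),current_wrist_force(),current_tcp_pos(),seat,current_orientation(),current_time())
snap("side","s4"); snap("top","t4")
E
```

```text
[-1.71 -0.06 -0.77 -2.88]
[-1.71  3.08 -0.77  0.27]
[ 1.43 -0.06  2.37 -2.88]
[1.43 3.08 2.37 0.27]
(np.float64(1.8033403683738456), np.float64(-1.710422666954443), 3.083092653589793)
False
0.013377783331909582 [-1.97029748 -0.24270144  6.49775996] [0.42586873 0.33214038 0.04234797]
0.013643043000108887 [-0.38703279  0.66633354 -3.79537836] [0.52794733 0.11119034 0.19007695] [0.5281978  0.11079519] [ 3.14147141e+00 -5.02921449e-05  3.08366184e+00] 22.625
```

View pics/s4.png

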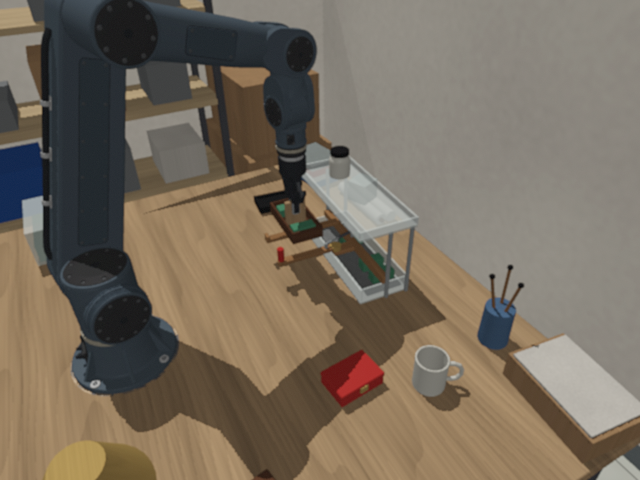

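The tray hangs level over the brackets at about (300,217). I'll check its pose in depth, correct the aim, and lower it.

```bash
cat > trp.py <<'E'
from tray import *
from fit import cloud
def trayrect(n,zr):
    c=dict(np.load(f"pics/{n}.npz")); P=cloud(c).reshape(-1,3); z=P[:,2]; L=(P[:,:2]-o)@R
    k=(abs(z-zr)<.012)&(L[:,0]<-.012)&(L[:,0]>-.136)&(L[:,1]>-.07)&(L[:,1]<.17)
    A=L[k]; w=z[k]-zr; G=np.linalg.lstsq(np.c_[A-[-.075,.05],np.ones(len(A))],w,rcond=None)[0]
    print(n,k.sum(),cv2.minAreaRect(A.astype(np.float32)*1000),A.min(0),A.max(0),"z slopes/offset",np.round(G,4))
E
python3 - <<'E'
from trp import *
trayrect("t4",.183); trayrect("s4",.183)
E
```

```text
t4 226 ((-73.28541564941406, -18.908687591552734), (90.49164581298828, 44.18169021606445), 0.2168339490890503) [-0.11845603 -0.0410126 ] [-0.0280964   0.00334911] z slopes/offset [ 0.0022 -0.0916 -0.0083]
s4 821 ((-72.42070007324219, 48.40087890625), (187.63058471679688, 92.5118637084961), 89.919189453125) [-0.118674   -0.04539964] [-0.02613038  0.14227736] z slopes/offset [ 0.0113  0.0066 -0.0036]
```

Run:
```python
from trp import *
p=o+R@[-.0767,.0508]
move_linear([*p,.132],velocity=.08); sleep(.2)
hit=move_linear([*p,.118],velocity=.015,contact_N=2.5)
print(hit,current_tcp_pos(),current_wrist_force(),current_gripper_width(),current_time())
snap("side","s5"); trayrect("s5",.115)
```

```text
True [0.52642238 0.11166974 0.12233846] [-4.35642849e-02 -3.19836676e-03  4.91729802e+00] 0.013599663477918173 24.4583
s5 800 ((-80.58614349365234, 49.474246978759766), (187.62869262695312, 107.40872955322266), 88.53316497802734) [-0.13578175 -0.0455772 ] [-0.02709358  0.14326435] z slopes/offset [ 0.0067  0.0047 -0.0035]
```

Contact came at the expected height. I'll release, retreat and check.

Run:
```python
from trp import *
set_gripper(.05); sleep(.2)
p=np.array(current_tcp_pos()); move_linear(p+[0,0,.05],velocity=.06); move_linear(p+[0,0,.17],velocity=.2)
move_ptp([.25,.33,.32],[np.pi,0,np.load("pl.npy")+.9])
snap("top","t6"); snap("side","s6"); print(current_time(),current_wrist_force())
trayrect("t6",.115); trayrect("s6",.115)
a=cv2.imread("pics/t6.png")[130:340,170:400]; b=cv2.imread("pics/s6.png")[130:310,200:430]
cv2.imwrite("pics/c6.png",np.hstack([cv2.resize(a,(400,365),interpolation=3),cv2.resize(b,(400,365),interpolation=3)]))
```

```text
28.3083 [-0.14660899 -0.26630161  0.15476611]
t6 1329 ((-74.84580993652344, 49.47835159301758), (92.35635375976562, 180.22828674316406), 0.0060212998650968075) [-0.12102905 -0.04063598] [-0.02866819  0.13959455] z slopes/offset [ 0.0069 -0.0018 -0.002 ]
s6 867 ((-81.60253143310547, 51.48518753051758), (189.5635223388672, 108.24030303955078), 89.84723663330078) [-0.13589681 -0.0434115 ] [-0.02741763  0.14619428] z slopes/offset [ 0.0004  0.0066 -0.0032]
```

View pics/c6.png

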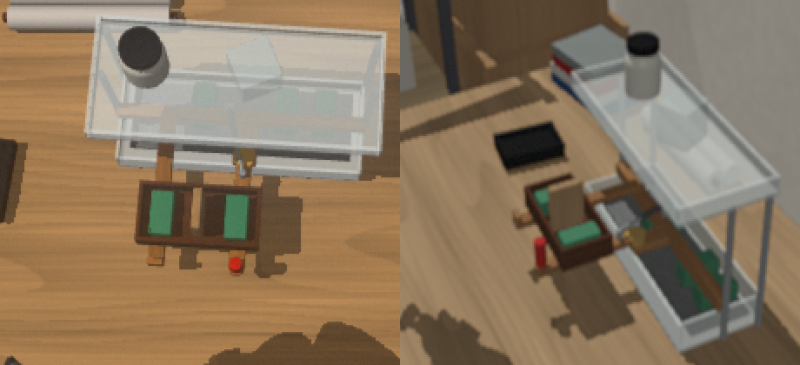

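The tray sits square and level across both brackets, within 1 mm of centre by depth. The knob at (235,264) and the lip at (155,260) are in front of it, and everything else nearby is undisturbed.

```bash
python3 -c "
from station import *
print(close_job())"
```

```text
the job is handed in; nothing more can be done
None
```

The job is handed in at about 28 s of the 61 s limit: the bracket is fully out, and the tray rests square and level across both brackets, within 1 mm of centre by the top camera's depth.

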